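# Hold the amber standard in the photometer beam

## Task

Start the photometer lamp by pressing the red button on the supply box fully down and letting it come back up. Then take the amber glass standard out of the rack, gripping it by its two white frosted sides only and never touching its clear faces, and hold it upright and still midway between the lamp head and the detector head, square to the light path, so that the light enters one clear face and leaves by the other, crossing the middle of the glass about 20 mm above its foot. Finish while still holding it there in the gripper, clear of the photometer, and leave everything else where it stands.

Things in the scene. Friction and masses are not known exactly. Their poses are not given: they have to be found in the camera images.
- start (a joint): travel of the red start button, in m: 0 when up, grows as it is pressed straight down, 0.006 at the bottom stop. A spring pushes it back up; about 5 N holds it fully down.
- start_top (a point): centre of the top face of the red start button, a vertical push button 28 mm in diameter in a low black housing on top of the supply box, about 77 mm above the bench when up.
- supply: lamp supply, beige box fixed to the bench, 110 mm (its x) by 90 mm (its y) by 55 mm tall; the red button stands on its top, 20 mm towards its -x from the middle. Origin at the centre of its underside.
- photometer: open-beam photometer, fixed: base 100 mm (x) by 300 mm (y) by 12 mm thick; black lamp head at its +y end, beige detector head at -y, each 70 mm along x, 105 mm tall (lamp fins 110). Inner faces at y = +-62.5 mm with facing round ports 34 mm wide, 6 mm proud. The light runs along its y from port to port; the gap is open to +x, -x and above. Origin: centre of its underside.
- beam (a point): the middle of the light path, halfway between the two heads, 75 mm above the bench, straight above the photometer's origin; same axes as the photometer (y along the light path).
- rack: white rack fixed to the bench, 50 mm (its x) by 140 mm (its y) by 18 mm tall, three sockets along its y at -45, 0 and +45 mm, 12 mm deep (floor 6 mm above the bench), 2 mm wider than the standards. The frosted sides of the standards face the rack's +x and -x. Origin at the centre of its underside.
- amber: solid glass optical standard like an upright cuvette: 20 mm along its x (over its two white frosted sides), 22 mm along its y (over its two clear faces), 60 mm tall, about 65 g; from above a white, orange, white sandwich (4, 12, 4 mm). Origin: centre of its foot, z up. The one to hold; grip along its x, upper half. Stands in one of the rack sockets (which one varies), foot 6 mm above bench, turned like it.
- amber_glass: the clear amber middle of the amber standard, with its two polished faces at +11 and -11 mm along y (half a millimetre proud of the frosted plates); not to be touched by the fingers. Same origin and axes as the amber standard.
- amber_window (a point): the point inside the amber standard, on its upright centre line, 20 mm above its foot, that the light should cross; same axes as the standard.
- green: solid glass optical standard like an upright cuvette: 20 mm along its x (over its two white frosted sides), 22 mm along its y (over its two clear faces), 60 mm tall, about 65 g; from above a white, green, white sandwich (4, 12, 4 mm). Origin: centre of its foot, z up. Stands in one of the rack sockets (which one varies), foot 6 mm above bench, turned like it. Leave it in the rack.
- blue: solid glass optical standard like an upright cuvette: 20 mm along its x (over its two white frosted sides), 22 mm along its y (over its two clear faces), 60 mm tall, about 65 g; from above a white, blue, white sandwich (4, 12, 4 mm). Origin: centre of its foot, z up. Stands in one of the rack sockets (which one varies), foot 6 mm above bench, turned like it. Leave it in the rack.
- jar: closed glass jar of brown sediment, 96 mm in diameter, about 150 mm tall, loose; to be left alone. Origin at the centre of its underside.
- beaker: empty glass beaker, 66 mm in diameter, 80 mm tall, loose; to be left alone. Origin at the centre of its underside.
- vial: small amber vial with a yellow cap, 28 mm in diameter, 50 mm tall, loose; to be left alone. Origin at the centre of its underside.
- dish: clear closed culture dish, 60 mm in diameter, 14 mm tall, loose; to be left alone. Origin at the centre of its underside.
- reagent: white bottle with a blue cap, 60 mm in diameter, 130 mm tall, loose; to be left alone. Origin at the centre of its underside.
There are look-alikes about, which are no part of the job. Leave any pink or turquoise look-alike of the supply alone.

How it is judged:
On the way, in this order (a step that is already met when the one before it is completed fails the run):
1. the start button is pressed fully down (value of joint start above 0.005 m).
2. the start button has come back up (value of joint start below 0.0012 m), for 0.1 s.
3. the amber standard is held by the gripper, lifted clear of the rack (height (world z) of amber above 0.03 m and contact force between the fingers and amber above 1 N), for 0.2 s.
At the end, for the whole second after the job is handed in: Amber standard held by its frosted sides only, still, upright within 0.12 rad, square to the beam within 0.15, off the photometer; window point within 4.5 mm sideways, 8 mm in height, 20 mm along the beam; button up; other standards within 10 mm, other loose things within 30 mm of their starts (x of amber_window in the frame of beam between -0.0045 and 0.0045 m and y of amber_window in the frame of beam between -0.02 and 0.02 m and z of amber_window in the frame of beam between -0.008 and 0.008 m and angle between the y axis of amber and the y axis of photometer, either way round below 0.15 rad and angle between amber's own z axis and vertical below 0.12 rad and linear speed of amber below 0.02 m/s and contact force between the fingers and amber above 1 N and contact force between the fingers and amber_glass below 0.5 N and contact force between amber and photometer below 0.1 N and value of joint start below 0.0012 m and distance of each of green, blue from where it was at the start of the episode below 0.01 m and distance of each of jar, beaker, vial, dish, reagent from where it was at the start of the episode below 0.03 m); the arm keeps its last pose, push and grip.
It fails at once if the fingers press on the clear faces of the amber standard (contact force between the fingers and amber_glass above 1 N).
It fails at once if the amber standard is knocked against the photometer (contact force between amber and photometer above 2 N).
It fails at once if another standard is taken out or shifted (distance of any of green, blue from where it was at the start of the episode above 0.01 m).
It fails at once if a bystander is pushed away or knocked over (distance of any of jar, beaker, vial, dish, reagent from where it was at the start of the episode above 0.03 m or angle between any of jar, beaker, vial, reagent's own z axis and vertical above 0.5 rad).
It also fails if it takes over 45 s, if anything falls off the work surface, if the arm or the gripper's body presses on something with over 40 N, if the wrist force passes 120 N, or if a joint passes its speed limit or range.

## Robot

A 6-joint arm with a two-finger parallel gripper is mounted at the origin on the work surface. World frame = base frame: x ahead of the robot, y to its left, z up, the work surface at z = 0. Lengths are in m, angles in rad, forces in N, time in s.
With the tool pointing down it reaches from about 0.375 to 0.9 m from the base axis. Payload 3.1 kg.
Tool frame: the origin (TCP) lies between the finger pads; the fingertips stand 22 mm ahead of it and the grasp point (between the pads) lies 3 mm ahead of it; z points along the fingers, y is the line along which they close (so a half turn about z gives the same grasp; the last joint's range is limited). The gripper opens to 87 mm and grips with 3 to 60 N. Pads are 19 mm wide; open, the fingers measure 117 mm over their backs; the gripper's body (75 mm by 190 mm) begins 51 mm behind the grasp point.
Start: joints at [-1.464, 0.527, 1.433, -0, 1.181, -0.178], TCP at [0.176, -0.6, 0.245] pointing down, gripper open.
Joint ranges: [-3.08, 3.08], [-0.75, 2.2], [0.22, 2.44], [-1.43, 4.57], [0, 2.65], [-2.85, 2.85]. Speed limits (rad/s): [2.79, 2.79, 3.14, 3.14, 3.14, 3.14].

## Interface

Orientations are given as a unit quaternion [x, y, z, w].
In Python, from rig import get_obs, camera, get_calibration, hand_in, cut_out gives the robot as it stands.
- The arm moves only by the shell command python3 -m inch 'ROWS' [OPENING] [FORCE]. ROWS is JSON, one flat list of numbers, 6 for each row, row after row: the shift along the tool's x, y, z scaled (see below), then the turn, a rotation vector about the tool's x, y, z scaled (see below). A call has 1 to 20 rows; each row is the pose to reach, as a shift and turn from the pose commanded when the call began, along the tool's axes at that moment; what a row does not reach only later rows make up. The controller multiplies each number of a shift by 0.08 m and each number of a turn by 90 degrees. A row lasts 1/12 s, in which the tool goes at most 41.7 mm and 7.16 degrees, less where a joint would pass 70% of its speed; a pose out of reach is approached as far as the arm can. A call with a number of a shift or a turn outside -1 to 1 is refused whole. A call with a gripper value outside its range is refused whole. OPENING is the finger opening in mm, from 0 to 87, set as the call begins (- or left out, the last holds). The fingers move at their own pace and stop on an object; FORCE is the grip in N (left out, the last holds). Time passes only in rows, so rows that repeat a pose let the fingers close. It gives the time, the measured TCP pose, the force, the opening and the grip force at its end, in the units of the state.
- get_obs(): the state, without advancing time (a new reading comes with each control period).
- camera(name): name is "scene" or "top"; returns the picture (384x512x3 uint8, red, green, blue); there is no depth.
- get_calibration(name): a dict with "vertical_fov" (degrees; the focal length in pixels is half the picture's height over the tangent of half this angle, whatever the lens; pixels are square), "cx", "cy" (the principal point, pixels), "T" (4x4, takes a point from camera to world coordinates). Camera axes: x right, y down, z forward; pixel columns grow to the right and rows downward; lengths in m; the calibration is good to about 2 mm. A picture is of the moment at which its call begins. get_calibration takes no time and is no camera call.
- hand_in(): hands the job in; it is judged then, once.
Trained networks look in the newest picture that a camera, given by its name, has taken for a name from the list of things; names that differ only in an ending like _2 or _b are one class to them, and where a whole thing is asked for, a point or a joint stands for the part that bears it (a point fixed in the world has none). Each returns a list of dicts, best first, with "conf" (0 to 1); they miss things now and then, are a little off and sometimes report something else, mostly with a low value. They report only what shows in the picture. A call takes as long as a camera call. They do not tell look-alikes from the thing itself.
- cut_out(camera, thing): "region" (384x512 bool, what is visible of it) and "bbox" ([left, top, right, bottom] in pixels, round what is visible of it).
The state is a dict: "time": time; "q": joint angles; "joint_velocities": joint speeds; "joint_torque": joint torques, N m; "position": TCP position; "tool_rot": TCP orientation; "ft_force": force on the tool from outside, world axes, zero at the start; "moment": the same for the moment, N m; "grip_width": finger opening in m; "grip_force": force on a finger pad.
Only numpy, scipy, OpenCV 4.12 (cv2) and the standard library are available. Lean on these libraries where they do the work, as an engineer would, in place of code of your own. Each camera call takes 0.05 s, during which the arm holds its last target. There are 200 camera calls.

## Working session

There is one attempt and no reset: what is moved stays moved. The work goes in short steps, Python scripts to look and compute and a shell command to move; the robot and the scene stay as the last step left them, time stands still between calls to the robot, and variables do not carry over. Pictures are saved under pics/ and viewed, at most 10 in all, crops included, and the job is handed in when it is done.

```bash
mkdir -p pics; python3 - <<'E'
from rig import *
import cv2,numpy as np
for n in("scene","top"):
    im=camera(n);cv2.imwrite(f"pics/{n}0.png",cv2.cvtColor(im,cv2.COLOR_RGB2BGR))
    c=get_calibration(n);print(n,c["vertical_fov"],c["cx"],c["cy"],np.round(c["T"],4).tolist())
    for t in("start_top","supply","photometer","rack","amber","green","blue","jar","beaker","vial","dish","reagent"):
        print(t,[(round(d["conf"],2),[int(v) for v in d["bbox"]],np.round(np.argwhere(d["region"]).mean(0)[::-1],1).tolist()) for d in cut_out(n,t)][:3])
o=get_obs();print({k:np.round(v,4).tolist() for k,v in o.items()})
E
```

```text
scene 42.197556638953415 258.32326014070316 193.63013172699547 [[0.1355, 0.6223, -0.7709, 1.4308], [0.9907, -0.0776, 0.1115, -0.0352], [0.0095, -0.7789, -0.6271, 0.7641], [0.0, 0.0, 0.0, 1.0]]
start_top [(0.68, [243, 182, 256, 192], [249.5, 186.1]), (0.62, [339, 126, 347, 133], [341.9, 128.4])]
supply [(0.93, [228, 184, 280, 232], [253.4, 205.7]), (0.83, [322, 126, 369, 166], [344.4, 146.5]), (0.66, [213, 142, 256, 186], [234.9, 163.6])]
photometer [(0.65, [31, 166, 178, 238], [102.7, 203.6])]
rack [(0.91, [310, 180, 376, 203], [341.6, 192.0]), (0.69, [340, 169, 348, 189], [344.0, 178.9])]
amber [(0.5, [338, 167, 348, 192], [343.8, 179.4])]
green [(0.61, [358, 165, 367, 183], [361.2, 176.6]), (0.57, [383, 180, 406, 196], [394.6, 186.8])]
blue [(0.63, [322, 173, 334, 197], [326.1, 182.7])]
jar [(0.98, [195, 210, 246, 292], [222.1, 249.7])]
beaker [(0.73, [309, 221, 341, 265], [324.3, 241.7]), (0.32, [242, 182, 257, 192], [249.4, 186.0])]
vial [(0.78, [280, 147, 291, 163], [287.0, 153.2])]
dish [(0.94, [384, 179, 404, 197], [394.9, 186.8])]
reagent [(0.69, [93, 231, 128, 296], [108.1, 
[... 913 characters left out ...]
5, [197, 111, 227, 143], [211.7, 127.8]), (0.23, [206, 279, 217, 289], [211.6, 283.3])]
vial [(0.49, [203, 278, 216, 290], [211.0, 283.5])]
dish [(0.67, [100, 203, 125, 225], [113.1, 216.2]), (0.59, [380, 105, 418, 140], [398.3, 123.7])]
reagent [(0.89, [381, 107, 416, 141], [398.5, 123.7])]
{'time': 1.3, 'q': [-1.4635, 0.5275, 1.4327, -0.0, 1.1814, -0.1785], 'joint_velocities': [0.0004, -0.0002, 0.0001, 0.0004, 0.0002, 0.0016], 'joint_torque': [0.0001, -44.0018, -17.6983, 0.0635, 0.0504, -0.0], 'position': [0.1762, -0.5996, 0.2445], 'tool_rot': [0.9898, 0.1424, -0.0, -0.0], 'ft_force': [-1.5646, -0.5291, -0.2164], 'moment': [-0.0411, -0.0361, 0.0154], 'grip_force': 0.0, 'grip_width': 0.087}
```

```bash
python3 - <<'E'
import cv2
for n in("scene","top"):
    cv2.imwrite(f"pics/{n}0b.png",cv2.resize(cv2.imread(f"pics/{n}0.png"),(800,600),interpolation=cv2.INTER_CUBIC))
E
```

```text
(no output)
```

View pics/top0b.png

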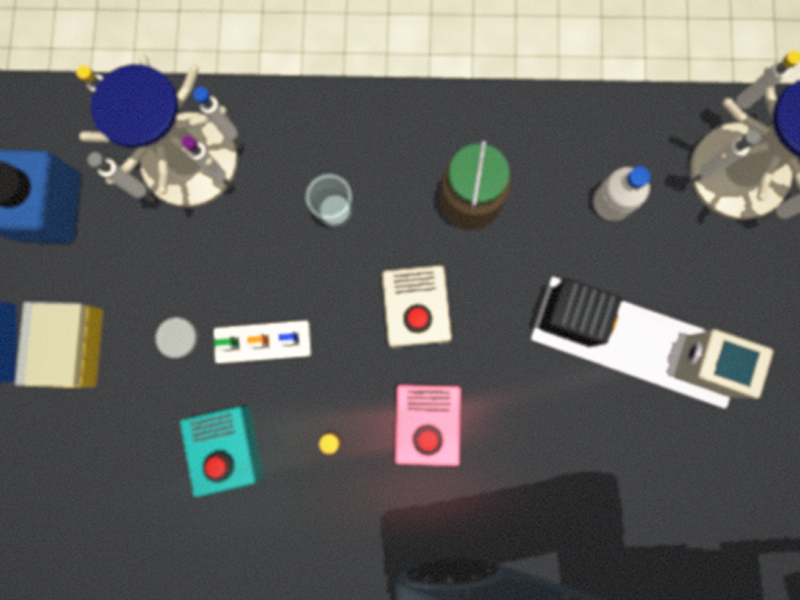

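View pics/scene0b.png

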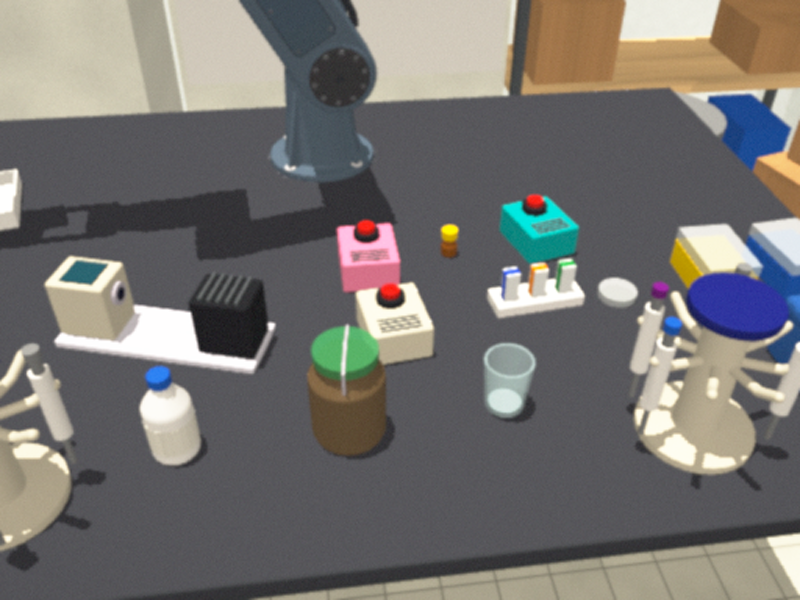

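The top view shows the beige supply with its red button at about (418,318) and the rack at (262,341), with amber in the middle socket (258,341). The photometer is tilted, lamp at (580,310) and detector at (735,365). The scene view agrees; all pixel positions are in the 800x600 pictures. Next I measure precisely by rectifying the images onto known heights.

```bash
cat > h.py <<'E'
import numpy as np,cv2
from rig import get_calibration
def cal(n):
    c=get_calibration(n);f=192/np.tan(np.radians(c["vertical_fov"]/2))
    return np.array([[f,0,c["cx"]],[0,f,c["cy"]],[0,0,1]]),np.array(c["T"])
def plane(n,uv,z):
    K,T=cal(n);uv=np.atleast_2d(uv).astype(float)
    d=np.c_[uv,np.ones(len(uv))]@np.linalg.inv(K).T@T[:3,:3].T
    return T[:3,3]+d*((z-T[2,3])/d[:,2])[:,None]
def rect(n,im,c,yaw,z,hx,hy,s=0.0005):
    """ortho image: row = local +x up->down reversed no: row i -> x=-hx+i*s, col j -> y=-hy+j*s"""
    K,T=cal(n);R,t=T[:3,:3].T,-T[:3,:3].T@T[:3,3]
    ex=np.array([np.cos(yaw),np.sin(yaw),0]);ey=np.array([-np.sin(yaw),np.cos(yaw),0])
    o=np.array([c[0],c[1],z])-hx*ex-hy*ey
    H=K@np.c_[R@ey*s,R@ex*s,R@o+t]
    return cv2.warpPerspective(im,H,(int(2*hy/s),int(2*hx/s)),flags=cv2.INTER_CUBIC|cv2.WARP_INVERSE_MAP)
E
python3 - <<'E'
from h import *
P=np.array
rows=[]
r8=lambda p:P(p)*0.64
for n,red,amb,ph in(("top",(267.5,203.5),(165,218),[(532,338),(555,277),(728,406)]),("scene",(249.5,186),(343.8,172),[])):
    im=cv2.imread(f"pics/{n}0.png");hsv=cv2.cvtColor(im,cv2.COLOR_BGR2HSV);h,s,v=[a.astype(int) for a in cv2.split(hsv)]
    for nm,p,m,z in(("red",red,((h<8)|(h>172))&(s>170)&(v>90),.077),("amber",amb,(h>8)&(h<22)&(s>120)&(v>120),.066)):
        yy,xx=np.nonzero(m);k=np.hypot(xx-p[0],yy-p[1])<12
        print(n,nm,k.sum(),xx[k].mean(),yy[k].mean(),(xx[k].min(),xx[k].max(),yy[k].min(),yy[k].max()),np.round(plane(n,[xx[k].mean(),yy[k].mean()],z),4))
    if ph: print(np.round(plane(n,r8(ph),.012),4)); print("rack",np.round(plane(n,r8([(214,328),(308,320),(310,354),(216,363)]),.018),4))
E
```

```text
top red 130 266.8076923076923 202.93846153846152 (np.int64(261), np.int64(273), np.int64(197), np.int64(209)) [[0.5511 0.0739 0.077 ]]
top amber 46 164.84782608695653 216.84782608695653 (np.int64(158), np.int64(171), np.int64(215), np.int64(219)) [[0.5152 0.3007 0.066 ]]
[[ 0.5308 -0.0987  0.012 ]
 [ 0.6242 -0.1331  0.012 ]
 [ 0.4386 -0.3849  0.012 ]]
rack [[0.5329 0.3795 0.018 ]
 [0.5486 0.2378 0.018 ]
 [0.4977 0.2324 0.018 ]
 [0.4805 0.373  0.018 ]]
scene red 105 249.33333333333334 186.33333333333334 (np.int64(244), np.int64(255), np.int64(181), np.int64(191)) [[0.5576 0.0705 0.077 ]]
scene amber 33 341.3636363636364 175.4848484848485 (np.int64(339), np.int64(350), np.int64(169), np.int64(183)) [[0.5293 0.2918 0.066 ]]
```

```bash
python3 - <<'E'
from h import *
out=[]
for c,yaw,z,hx,hy,s,nm in(((.5314,-.259),-.312,.012,.07,.17,.00085,"ph"),((.515,.3057),.11,.018,.04,.085,.00043,"rk"),((.515,.3057),.11,.066,.04,.085,.00043,"rk66")):
    for n in("top","scene"):
        r=rect(n,cv2.imread(f"pics/{n}0.png"),c,yaw,z,hx,hy,s)
        w=r.min(2).astype(float);x=(np.arange(len(r))+.5)*s-hx;y=(np.arange(r.shape[1])+.5)*s-hy
        if nm!="rk66":
            for a,b in ([(-.12,-.09),(-.04,-.02),(-.02,0),(0,.02),(.02,.04),(.1,.13)] if nm=="ph" else [(-.07,-.06),(-.035,-.012),(.012,.035),(.06,.07)]):
                p=np.diff(cv2.GaussianBlur(w[:,(y>a)&(y<b)].mean(1)[:,None],(1,9),1.5)[:,0])
                print(n,nm,"y",a,b,"x edges mm",round(x[p.argmax()]*1e3,1),round(x[p.argmin()]*1e3,1))
        if nm=="rk" or nm=="ph":
            for a,b in ([(-.045,-.035),(.038,.046)] if nm=="ph" else [(-.024,-.018),(.018,.024)]):
                p=np.diff(cv2.GaussianBlur(w[(x>a)&(x<b)].mean(0)[:,None],(1,9),1.5)[:,0])
                print(n,nm,"x",a,b,"y edges mm",round(y[p.argmax()]*1e3,1),round(y[p.argmin()]*1e3,1))
        out.append(r)
cell=[cv2.copyMakeBorder(o,0,200-len(o),0,400-o.shape[1],cv2.BORDER_CONSTANT) if len(o)<200 else o[:200,:400] for o in out]
cv2.imwrite("pics/rect.png",np.vstack([np.hstack(cell[i:i+2]) for i in(0,2,4)]))
E
```

```text
top ph y -0.12 -0.09 x edges mm -54.3 -35.6
top ph y -0.04 -0.02 x edges mm -53.4 48.6
top ph y -0.02 0 x edges mm -53.4 48.6
top ph y 0 0.02 x edges mm -53.4 48.6
top ph y 0.02 0.04 x edges mm -52.6 49.4
top ph y 0.1 0.13 x edges mm -52.6 -33.9
top ph x -0.045 -0.035 y edges mm -146.6 155.1
top ph x 0.038 0.046 y edges mm 141.5 45.5
scene ph y -0.12 -0.09 x edges mm 29.9 57.1
scene ph y -0.04 -0.02 x edges mm -53.4 57.9
scene ph y -0.02 0 x edges mm -53.4 57.9
scene ph y 0 0.02 x edges mm -52.6 57.9
scene ph y 0.02 0.04 x edges mm -37.3 57.9
scene ph y 0.1 0.13 x edges mm 30.7 58.8
scene ph x -0.045 -0.035 y edges mm 143.2 25.1
scene ph x 0.038 0.046 y edges mm -150.0 153.4
top rk y -0.07 -0.06 x edges mm -26.5 26.0
top rk y -0.035 -0.012 x edges mm -26.5 26.4
top rk y 0.012 0.035 x edges mm -26.5 26.9
top rk y 0.06 0.07 x edges mm 8.8 1.5
top rk x -0.024 -0.018 y edges mm -70.2 73.0
top rk x 0.018 0.024 y edges mm -70.6 73.5
scene rk y -0.07 -0.06 x edges mm -29.9 25.1
scene rk y -0.035 -0.012 x edges mm -29.0 25.1
scene rk y 0.012 0.035 x edges mm -28.2 25.1
scene rk y 0.06 0.07 x edges mm -14.4 26.0
scene rk x -0.024 -0.018 y edges mm -72.7 -4.4
scene rk x 0.018 0.024 y edges mm -71.9 70.4
```

View pics/rect.png

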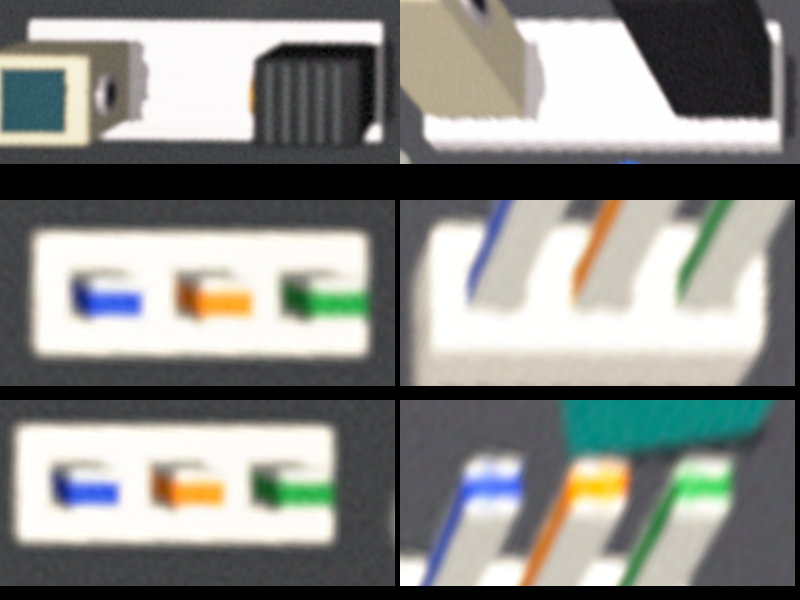

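The rectified views give these world positions:
- **Button:** about (0.5535, 0.072).
- **Rack:** about (0.514, 0.306), yaw 0.107, with amber at its middle (orange patch near the centre of both views).
- **Photometer:** origin about (0.530, -0.2555), yaw about -0.32.

I'll do a first move towards the button with the fingers closing.

```bash
python3 -m inch '[0.33,-0.32,0,0,0,0, 0.66,-0.64,0,0,0,0, 0.98,-0.96,0,0,0,0]' 0 20
```

```text
time: 1.55
position: [0.23, -0.503, 0.2443]
tool_rot: [0.99, 0.142, 0.0, -0.0]
ft_force: [0.1, 0.2, -0.3]
grip_width: 0.0743
grip_force: 0.0
```

```bash
python3 -m inch '[0.33,-0.32,0,0,0,0, 0.66,-0.64,0,0,0,0, 0.98,-0.96,0,0,0,0]' | sed -n 2p
python3 -m inch '[0.33,-0.32,0,0,0,0, 0.66,-0.64,0,0,0,0, 0.98,-0.96,0,0,0,0]' | sed -n 2p
python3 -m inch '[0.33,-0.32,0,0,0,0, 0.66,-0.64,0,0,0,0, 0.98,-0.96,0,0,0,0]' | sed -n 2p
python3 -m inch '[0.33,-0.32,0,0,0,0, 0.66,-0.64,0,0,0,0, 0.98,-0.96,0,0,0,0]' | sed -n 2p
python3 -m inch '[0.33,-0.32,0,0,0,0, 0.66,-0.64,0,0,0,0, 0.98,-0.96,0,0,0,0]' | sed -n 2p
python3 -m inch '[0.33,-0.32,0,0,0,0, 0.66,-0.64,0,0,0,0, 0.98,-0.96,0,0,0,0, 0.98,-0.96,0,0,0,0, 0.98,-0.96,0,0,0,0]'
```

```text
position: [0.284, -0.4065, 0.2447]
position: [0.3376, -0.3108, 0.2448]
position: [0.3912, -0.215, 0.2449]
position: [0.4449, -0.1191, 0.2449]
position: [0.4985, -0.0231, 0.2448]
time: 3.22
position: [0.5516, 0.0725, 0.2444]
tool_rot: [0.99, 0.144, 0.0, 0.0]
ft_force: [-0.1, -0.7, -0.5]
grip_width: 0.0001
grip_force: 0.0
```

```bash
python3 -m inch '[0,0,0.5,0,0,0, 0,0,1,0,0,0]' | sed -n 2p
python3 -m inch '[0,0,0.4,0,0,0, 0,0,0.7,0,0,0, 0,0,0.7,0,0,0]' | sed -n 2p
python3 -m inch '[0,0,0.04,0,0,0, 0,0,0.08,0,0,0, 0,0,0.12,0,0,0, 0,0,0.15,0,0,0, 0,0,0.18,0,0,0, 0,0,0.2,0,0,0, 0,0,0.2,0,0,0]'
python3 - <<'E'
from rig import *
import cv2
im=camera("scene");cv2.imwrite("pics/press.png",cv2.cvtColor(cv2.resize(im[130:260,180:320],None,fx=4,fy=4,interpolation=cv2.INTER_CUBIC),cv2.COLOR_RGB2BGR))
E
```

```text
position: [0.5532, 0.0699, 0.1663]
position: [0.5468, 0.0696, 0.1041]
time: 4.22
position: [0.5525, 0.0705, 0.0935]
tool_rot: [0.99, 0.143, 0.002, 0.001]
ft_force: [1.2, -2.6, 5.2]
grip_width: 0.0008
grip_force: 2.4
```

View pics/press.png

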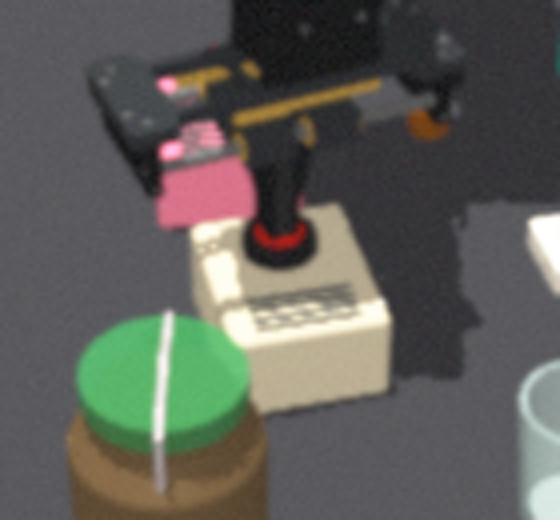

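The fingers are pressing the centre of the red button, at about (280,235) in the crop, with 5 N. I'll push a little more to confirm the stop.

```bash
python3 -m inch '[0,0,0.02,0,0,0, 0,0,0.04,0,0,0, 0,0,0.04,0,0,0]'
```

```text
time: 4.52
position: [0.5525, 0.0705, 0.093]
tool_rot: [0.99, 0.143, 0.002, 0.001]
ft_force: [-4.2, -1.2, 24.4]
grip_width: 0.0005
grip_force: 12.3
```

```bash
python3 -m inch '[0,0,-0.3,0,0,0, 0,0,-0.65,0,0,0, 0,0,-1,0,0,0]' 50 20 | sed -n 2p
python3 -m inch '[0,0,-0.5,0,0,-0.07, 0,0,-0.7,0,0,-0.15, 0,0,-0.7,0,0,-0.23, 0,0,-0.7,0,0,-0.3, 0,0,-0.7,0,0,-0.38, 0,0,-0.7,0,0,-0.46, 0,0,-0.7,0,0,-0.53, 0,0,-0.7,0,0,-0.61, 0,0,-0.7,0,0,-0.69, 0,0,-0.7,0,0,-0.76, 0,0,-0.7,0,0,-0.84, 0,0,-0.7,0,0,-0.886, 0,0,-0.7,0,0,-0.886]' | sed -n 2,3p
python3 -m inch '[0.5,-0.025,0,0,0,0, 0.98,-0.05,0,0,0,0]' | sed -n 2p
python3 -m inch '[0.5,-0.025,0,0,0,0, 0.98,-0.05,0,0,0,0]' | sed -n 2p
python3 -m inch '[0.5,-0.025,0,0,0,0, 0.98,-0.05,0,0,0,0, 0.98,-0.05,0,0,0,0, 0.98,-0.05,0,0,0,0, 0.98,-0.05,0,0,0,0]'
python3 - <<'E'
from rig import *
import cv2,numpy as np
im=np.hstack([cv2.resize(camera(n)[a:a+110,b:b+110],(400,400),interpolation=cv2.INTER_CUBIC) for n,a,b in(("scene",110,290),("top",160,115))])
cv2.imwrite("pics/over.png",im[...,::-1]);print(get_obs()["position"],get_obs()["tool_rot"],get_obs()["time"])
E
```

```text
position: [0.5498, 0.0714, 0.1695]
position: [0.5503, 0.0715, 0.2248]
tool_rot: [0.668, 0.744, -0.0, -0.001]
position: [0.539, 0.148, 0.225]
position: [0.5255, 0.2276, 0.225]
time: 6.6
position: [0.5135, 0.3034, 0.2249]
tool_rot: [0.668, 0.744, -0.001, -0.0]
ft_force: [-0.4, -0.7, -0.6]
grip_width: 0.0502
grip_force: 0.0
[0.51421905 0.30226701 0.2250728 ] [ 6.69167042e-01  7.43111821e-01 -5.16486404e-04 -1.54489482e-04] 6.7
```

View pics/over.png

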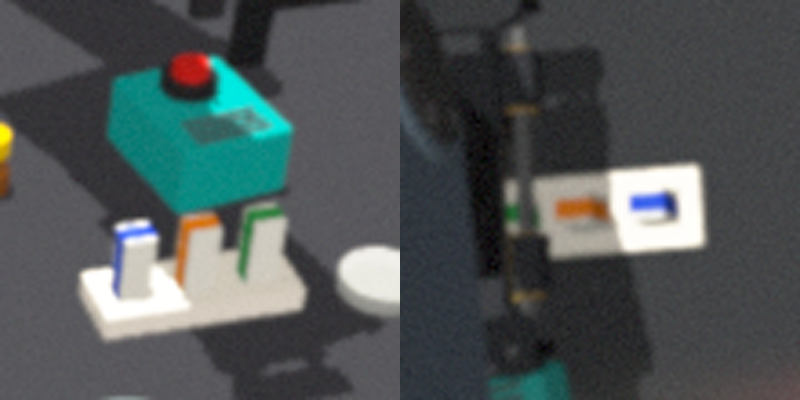

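Amber (orange, in the middle of the rack) is free and the gripper is above it. I'll shift 3 mm, descend to just above, and check.

```bash
python3 -m inch '[0.04,0,0.5,0,0,0, 0.04,0,1,0,0,0]' | sed -n 2p
python3 -m inch '[0,0,0.4,0,0,0, 0,0,0.6,0,0,0, 0,0,0.6,0,0,0, 0,0,0.6,0,0,0, 0,0,0.6,0,0,0]'
python3 - <<'E'
from rig import *
import cv2,numpy as np
im=np.hstack([cv2.resize(camera(n)[a:a+110,b:b+110],(400,400),interpolation=cv2.INTER_CUBIC) for n,a,b in(("scene",110,290),("top",160,115))])
cv2.imwrite("pics/over2.png",im[...,::-1])
p=[get_obs()["position"]]
for _ in range(4): camera("top");p.append(get_obs()["position"])
print(np.mean(p,0),np.std(p,0))
E
```

```text
position: [0.517, 0.3063, 0.1474]
time: 7.28
position: [0.5154, 0.3062, 0.0986]
tool_rot: [0.669, 0.743, 0.001, 0.001]
ft_force: [0.1, 0.6, -0.3]
grip_width: 0.0499
grip_force: 0.0
[0.51497073 0.30683862 0.0990289 ] [3.58567231e-04 7.44554705e-05 2.71819506e-04]
```

View pics/over2.png

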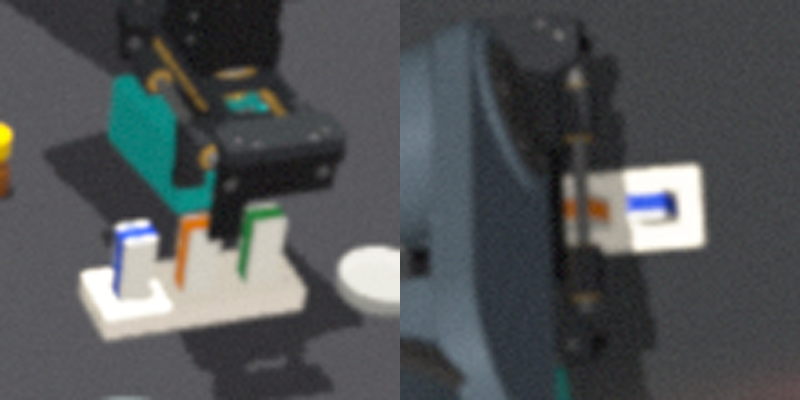

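```bash
python3 - <<'E'
from h import *
K,T=cal("scene")
def px(p):
    c=T[:3,:3].T@(np.array(p)-T[:3,3]);u=(K@c)[:2]/c[2];return np.round((u-[290,110])*400/110,1)
ex=np.array([.994,.107,0]);ey=np.array([-.107,.994,0])
a=np.array([.5136,.3061,0]);t=np.array([.515,.3068,0])
for s in(-.011,.011):print("amber top near edge",px(a+ex*.01+ey*s+[0,0,.066]),"mid",px(a+ex*.01+ey*s+[0,0,.03]))
for s in(-.0095,.0095):
  for d in(.025,.035): print("finger",d,px(t+ex*d+ey*s+[0,0,.077]))
E
```

```text
amber top near edge [191.6 233.4] mid [185.3 277.2]
amber top near edge [223.3 228.8] mid [216.4 272.5]
finger 0.025 [206.2 234.2]
finger 0.035 [212.1 243.3]
finger 0.025 [233.9 230.1]
finger 0.035 [240.  239.2]
```

The projection matches the picture: the finger sits over the frosted side within about 1 mm. I'll descend and grip.

```bash
python3 -m inch '[-0.02,-0.015,0.2,0,0,0, -0.02,-0.015,0.4,0,0,0, -0.02,-0.015,0.55,0,0,0, -0.02,-0.015,0.55,0,0,0]'
python3 -m inch '[0,0,0,0,0,0, 0,0,0,0,0,0, 0,0,0,0,0,0, 0,0,0,0,0,0, 0,0,0,0,0,0, 0,0,0,0,0,0, 0,0,0,0,0,0, 0,0,0,0,0,0]' 10 15
```

```text
time: 7.92
position: [0.5113, 0.3044, 0.0514]
tool_rot: [0.668, 0.744, -0.002, -0.001]
ft_force: [-0.1, 0.7, -0.7]
grip_width: 0.0501
grip_force: 0.0
time: 8.58
position: [0.5136, 0.3052, 0.0539]
tool_rot: [0.668, 0.744, 0.001, 0.0]
ft_force: [0.6, -0.6, 2.0]
grip_width: 0.0198
grip_force: 15.0
```

```bash
python3 -m inch '[0,0,-0.08,0,0,0, 0,0,-0.2,0,0,0, 0,0,-0.4,0,0,0, 0,0,-0.7,0,0,0, 0,0,-1,0,0,0]' - 20
python3 -m inch '[0,0,-0.4,0,0,0.06, 0,0,-0.8,0,0,0.12, 0,0,-1,0,0,0.18, 0,0,-1,0,0,0.24, 0,0,-1,0,0,0.27, 0,0,-1,0,0,0.27]'
python3 -m inch '[-0.2,0.08,0,0,0,0, -0.55,0.2,0,0,0,0, -0.94,0.34,0,0,0,0]' | sed -n 2p
python3 -m inch '[-0.47,0.17,0,0,0,0, -0.94,0.34,0,0,0,0]' | sed -n 2p
```

```text
time: 9.0
position: [0.5111, 0.3044, 0.134]
tool_rot: [0.668, 0.744, -0.002, -0.001]
ft_force: [1.0, 0.8, -1.3]
grip_width: 0.02
grip_force: 20.0
time: 9.5
position: [0.5118, 0.3048, 0.2145]
tool_rot: [0.81, 0.586, -0.0, -0.0]
ft_force: [-0.1, -1.1, -1.0]
grip_width: 0.02
grip_force: 20.0
position: [0.5139, 0.2252, 0.2133]
position: [0.5162, 0.1441, 0.2133]
```

```bash
python3 -m inch '[-0.47,0.17,0,0,0,0, -0.94,0.34,0,0,0,0]' | sed -n 2p
python3 -m inch '[-0.47,0.17,0,0,0,0, -0.94,0.34,0,0,0,0]' | sed -n 2p
python3 -m inch '[-0.47,0.17,0,0,0,0, -0.94,0.34,0,0,0,0]' | sed -n 2p
python3 -m inch '[-0.47,0.17,0,0,0,0, -0.94,0.34,0,0,0,0]' | sed -n 2p
python3 -m inch '[-0.4,0.14,0,0,0,0, -0.7,0.25,0,0,0,0, -0.94,0.34,0,0,0,0, -0.94,0.34,0,0,0,0, -0.94,0.34,0,0,0,0, -0.94,0.34,0,0,0,0]'
python3 - <<'E'
from rig import *
import numpy as np
p=[];q=[]
for _ in range(5): camera("top");o=get_obs();p.append(o["position"]);q.append(o["tool_rot"])
P=np.mean(p,0);q=np.mean(q,0);a=2*np.arctan2(q[1],q[0]);d=np.array([.5301,-.2555])-P[:2]
print(P,np.std(p,0),a,"shift x,y scaled",np.array([d@[np.cos(a),np.sin(a)],d@[np.sin(a),-np.cos(a)]])/.08)
E
```

```text
position: [0.5187, 0.0637, 0.2134]
position: [0.521, -0.0163, 0.2134]
position: [0.5235, -0.0961, 0.2134]
position: [0.5259, -0.176, 0.2134]
time: 11.08
position: [0.5286, -0.2533, 0.213]
tool_rot: [0.81, 0.587, -0.0, -0.001]
ft_force: [0.1, 0.4, -0.0]
grip_width: 0.0199
grip_force: 20.0
[ 0.52915078 -0.25302542  0.21329231] [0.00023201 0.00016033 0.00011639] 1.2551277584733411 shift x,y scaled [-0.02572027  0.0208819 ]
```

```bash
python3 -m inch '[-0.026,0.021,0.3,0,0,0, -0.026,0.021,0.65,0,0,0, -0.026,0.021,1,0,0,0, -0.026,0.021,1,0,0,0]' | sed -n 2p
python3 -m inch '[0,0,0.15,0,0,0, 0,0,0.3,0,0,0, 0,0,0.37,0,0,0, 0,0,0.37,0,0,0, 0,0,0.37,0,0,0, 0,0,0.37,0,0,0, 0,0,0.37,0,0,0]'
python3 - <<'E'
from rig import *
import cv2,numpy as np
p=[]
for n in("scene","top"):
    im=camera(n);cv2.imwrite(f"pics/{n}1.png",im[...,::-1]);p.append(get_obs()["position"])
    a,b=(130,20) if n=="scene" else (160,330)
    cv2.imwrite(f"pics/c{n}1.png",cv2.resize(im[a:a+120,b:b+160,::-1],(800,600),interpolation=cv2.INTER_CUBIC))
print(np.mean(p,0))
E
```

```text
position: [0.5274, -0.2542, 0.1287]
time: 12.25
position: [0.5309, -0.2574, 0.1046]
tool_rot: [0.81, 0.586, 0.0, 0.001]
ft_force: [-0.3, -0.3, -0.6]
grip_width: 0.0196
grip_force: 20.0
[ 0.53078764 -0.2573752   0.10454629]
```

View pics/cscene1.png

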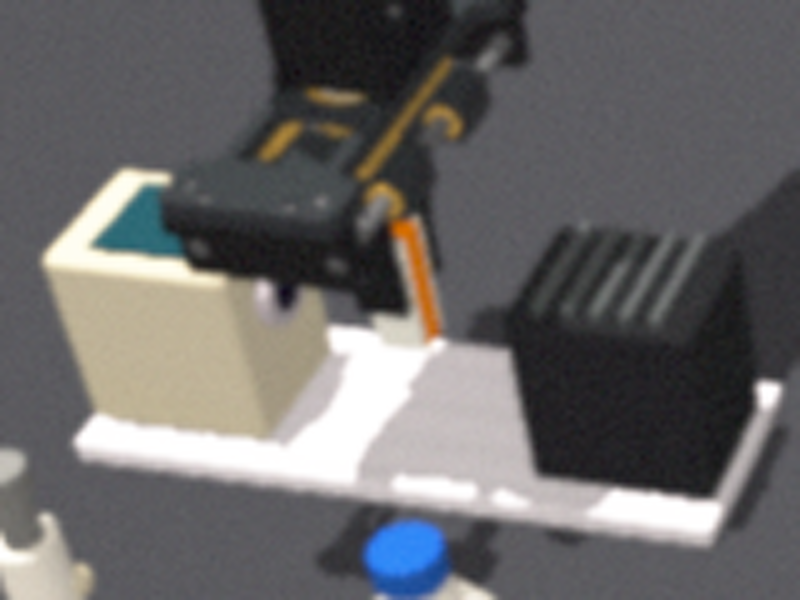

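View pics/ctop1.png

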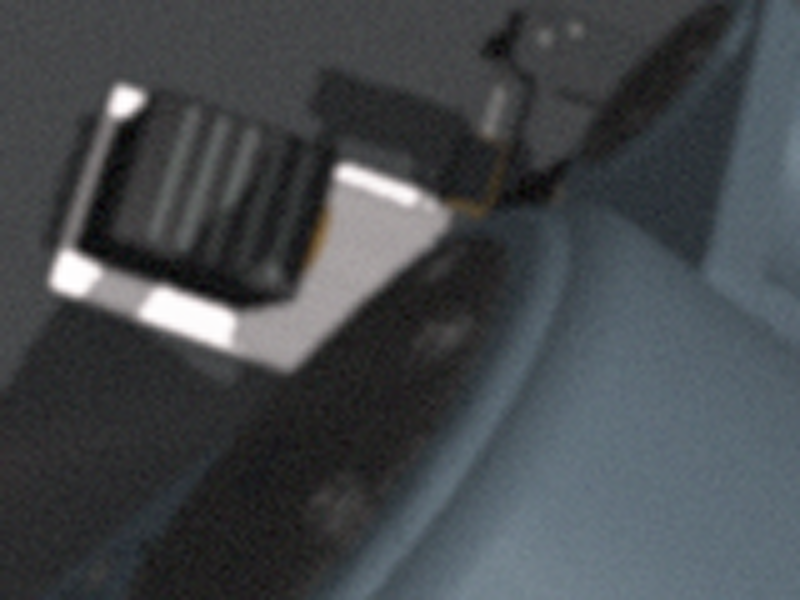

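The amber stands upright in the gap, its foot at about (405,340) in the scene crop and clear of both heads. As a cross-check, I compare predicted and seen pixels of the detector port and the held amber.

```bash
python3 - <<'E'
from h import *
def px(n,p):
    K,T=cal(n);c=T[:3,:3].T@(np.array(p)-T[:3,3]);u=(K@c)[:2]/c[2];return u
def L(o,yaw,l): return [o[0]+np.cos(yaw)*l[0]-np.sin(yaw)*l[1],o[1]+np.sin(yaw)*l[0]+np.cos(yaw)*l[1],l[2]]
o=(.5301,-.2555);y=-.32
for n in("top","scene"):
    for nm,l in(("port",(0,-.0565,.075)),("port+5x",(.005,-.0565,.075)),("detTop--",(-.035,-.0625,.105)),("detTop+-",(.035,-.0625,.105)),("lampbase+",(.035,.0625,.012))):
        print(n,nm,np.round(px(n,L(o,y,l)),1))
h=(.5305,-.2573);yh=1.2535-np.pi/2
for l in((.010,-.0105,.0555),(.010,.0105,.0555),(.010,.011,.1155),(-.010,.011,.0555)):
    print("amber crop px",l,np.round((px("scene",L(h,yh,l))-[20,130])*5))
outs=[]
for n,a,b in(("scene",165,40),("top",200,420)):
    im=cv2.imread(f"pics/{n}0.png")[a:a+50,b:b+66]
    outs.append(cv2.resize(im,(396,300),interpolation=cv2.INTER_CUBIC))
cv2.imwrite("pics/port.png",np.hstack(outs))
E
```

```text
top port [442.8 225.3]
top port+5x [443.5 223.1]
top detTop-- [446.6 241.3]
top detTop+- [456.2 209.9]
top lampbase+ [387.  195.3]
scene port [ 77.9 187.6]
scene port+5x [ 76.8 188.9]
scene detTop-- [ 79.7 167.3]
scene detTop+- [ 64.7 186.1]
scene lampbase+ [126.8 225.8]
amber crop px (0.01, -0.0105, 0.0555) [381. 349.]
amber crop px (0.01, 0.0105, 0.0555) [425. 355.]
amber crop px (0.01, 0.011, 0.1155) [401. 247.]
amber crop px (-0.01, 0.011, 0.0555) [445. 327.]
```

View pics/port.png

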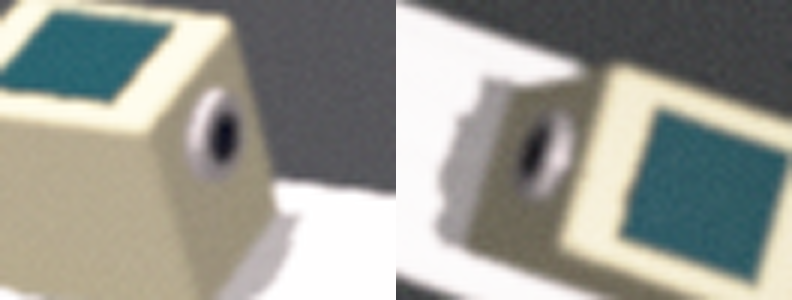

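All checks agree within about 1–2 mm, inside tolerance, so I'm handing it in.

```bash
python3 -c "
from rig import *
o=get_obs();print(o['time'],o['position'],o['grip_width'],o['grip_force'],o['ft_force']);print(hand_in())"
```

```text
12.35 [ 0.53072563 -0.25734578  0.10448488] 0.01995259187140279 19.999339459463954 [ 0.00453027 -0.29576198 -0.86412814]
the job is handed in; nothing more can be done
None
```

I pressed and released the start button, and handed in at 12.4 s with the amber standard gripped by its frosted sides, upright and square in the middle of the beam (about 1–2 mm off by my measurements); the hand-in returned no verdict.

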